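Swing the coffee scale round the caddy post and park it

ROBOT

A 6-joint arm with a two-finger parallel gripper is mounted at the origin on a cart in front of the work surface, level with it; the furniture and walls round the work are solid. World frame = base frame: x ahead of the robot, y to its left, z up, the work surface at z = 0. Lengths are in m, angles in rad, forces in N, time in s.
With the tool pointing down it reaches from about 0.375 to 0.925 m from the base axis. Payload 5.7 kg.
Tool frame: the origin (TCP) lies midway between the tips of the shut fingers; the grasp point (between the pads) lies 19 mm behind it; z points along the fingers, y is the line along which they close (so a half turn about z gives the same grasp; the last joint's range is limited). The gripper opens to 88 mm and grips with 3 to 60 N. Pads are 20 mm wide; open, the fingers measure 115 mm over their backs; the gripper's body (75 mm by 178 mm) begins 61 mm behind the grasp point.
Start: joints at [1.046, 0.359, 1.51, -0, 1.272, -0.115], TCP at [0.239, 0.55, 0.223] pointing down, gripper open.
Joint ranges: [-2.97, 2.97], [-1.01, 2.36], [0.21, 2.38], [-0.96, 4.11], [0.2, 2.71], [-2.98, 2.98]. Speed limits (rad/s): [2.39, 2.39, 3.14, 3.14, 3.14, 3.14].

INTERFACE

Orientations are given as a unit quaternion [x, y, z, w].
In Python, from bench import move_ptp, servo_line, goto_joints, move_gripper, sleep, inverse_kinematics, capture, PlanningError, close_job, spot_in, silhouettes, current_clock, current_joint_pos, current_qvel, current_joint_torque, current_position, current_orientation, current_force, current_torque, current_finger_gap, current_grip_force gives the robot as it stands. Calls block until the motion is done:
- move_ptp(position, orientation): joint-space move of the TCP to a pose.
- servo_line(position, orientation=None, rate=0.15, contact_N=None): straight line of the TCP; orientation=None keeps the orientation; rate is the mean speed in m/s. With contact_N (N) it stops when the force on the tool has changed by that much, and returns True; else False.
- goto_joints(angles): joint-space move.
- move_gripper(opening): finger opening in m; the grip force is fixed at half the most; returns when the fingers have stopped.
- sleep(seconds).
- inverse_kinematics(position, orientation): joint angles nearest the present ones, or None.
- capture(name): name is "side" or "top"; returns a dict with "image" (384x512x3 uint8, blue, green, red), "range_z" (384x512 float32, m along the optical axis (not along the pixel's ray), 0 where there is no reading), "intrinsics" (3x3 intrinsics, pixels), "k1" (the pictures are not rectified: a ray, as slopes to the right and down, at radius r is drawn at 1 + k1 r^2 times it, then the intrinsics apply), "R" (3x3) and "t" (3): a world point X has camera coordinates R X + t. Camera axes: x right, y down, z forward; pixel columns grow to the right and rows downward; lengths in m; the calibration is good to about 2 mm. A picture is of the moment at which its call begins.
A pose or a line that the arm cannot do raises PlanningError and nothing moves.
- close_job(): hands the job in; it is judged then, once.
Trained networks look in the newest picture that a camera, given by its name, has taken for a name from the list of things; names that differ only in an ending like _2 or _b are one class to them, and where a whole thing is asked for, a point or a joint stands for the part that bears it (a point fixed in the world has none). Each returns a list of dicts, best first, with "conf" (0 to 1); they miss things now and then, are a little off and sometimes report something else, mostly with a low value. They report only what shows in the picture. A call takes as long as a camera call. They do not tell look-alikes from the thing itself.
- spot_in(camera, query): "xy" ([column, row] in pixels, amid what is visible of it).
- silhouettes(camera, query): "region" (384x512 bool, what is visible of it) and "xy" ([column, row] in pixels, amid what is visible of it).
Readings, each from a call of its own:
- current_clock(): time.
- current_joint_pos(): joint angles.
- current_qvel(): joint speeds.
- current_joint_torque(): joint torques, N m.
- current_position(): TCP position.
- current_orientation(): TCP orientation.
- current_force(): force on the tool from outside, world axes, zero at the start.
- current_torque(): the same for the moment, N m.
- current_finger_gap(): finger opening in m.
- current_grip_force(): force on a finger pad.
Only numpy, scipy, OpenCV 4.12 (cv2) and the standard library are available. Lean on these libraries where they do the work, as an engineer would, in place of code of your own. Each camera call takes 0.05 s, during which the arm holds its last target. There are 200 camera calls.

TASK

The square coffee scale stands sideways in front of its wooden caddy, its display facing left. It is too wide to grip, so slide it on the worktop without lifting it: push it against the caddy's round corner post and swing it round the post a quarter turn until its display faces the front, square it up against the back fence, then slide it left behind the post into its bay, fully home against the end wall, so that the sprung roller clicks out again behind it. The scale is delicate: never push it with more than 20 N, keep it flat on its feet, leave the other things where they are, and let go of everything at the end.

Things in the scene. Friction and masses are not known exactly. Their poses are not given: they have to be found in the camera images.
- scale: White coffee scale, 110 x 110 mm, 32 mm high, corners rounded to 12 mm, side walls 3 to 28 mm above the worktop; 0.4 to 0.7 kg, slides at 2 to 5 N, sides slippery (friction 0.3). Origin: centre of its underside. Its own -x is the front edge with the black display strip, z up. It starts turned about -90 degrees (clockwise, give or take 15) from the caddy: display to the left
- scale_front (a point): middle of the scale's front (display) side wall, 55 mm from the scale's centre, 16 mm above its underside
- caddy: Fixed wooden caddy with a bay for the scale, open to the right (-y), 116 mm wide between back fence and front rail, no floor. Origin: bay centre on the worktop, where the scale's origin is when home, axes then parallel. Caddy +x points away from the robot to the back fence, +y to the end wall. Low front rail: inner face at x = -58 mm, 14 mm high, 12 mm thick
- fence (a point): point on the inner face of the caddy's back fence, at worktop height, x = +58, y = -100 mm in the caddy frame. The fence is 40 mm high, 24 mm thick and runs from y = +67 to y = -165 mm, so it sticks out to the right of the bay
- end_wall (a point): middle of the bay's end wall at worktop height, x = 0, y = +55 mm in the caddy frame: the side of a 60 mm high jar box that goes on to y = +155 mm and holds two spice jars
- corner_post: Fixed round wooden post, 20 mm in diameter, 61 mm high with a knob (24 mm) on top, at the front right corner of the bay; its axis is at x = -68, y = -47 mm in the caddy frame. Origin: on its axis at the worktop
- catch (a joint): spring roller in the back fence at the bay's mouth: 0 = fully out (9 mm out of the fence), grows as it is pressed in, at most 0.009 m; spring 2.7 N at 0, 0.15 N per mm more. A scale sliding in presses it in (push rises to 6 to 13 N), then it drops out behind the scale's rounded corner; at the end wall the push rises sharply. Back out means below 0.0015
- roller (a point): centre of the roller, a steel disc of 24 mm diameter and 12 mm height with upright axis, at x = 61, y = -57 mm, 20 mm above the worktop in the caddy frame when fully out
- cup: orange mug, 81 mm across, 101 mm high, bystander; origin at the centre of its underside
- jug: white cream jug, 85 mm high, bystander; origin at the centre of its underside
- shaker: salt shaker, 44 mm across, 90 mm high, bystander; origin at the centre of its underside
- peel: white vegetable peeler, 170 mm long, lying; bystander; origin at the centre of its underside
- jar_a: spice jar, 44 mm across, 96 mm high, in the front of the caddy's jar box, bystander; origin at the centre of its underside
- jar_b: spice jar like the other, in the back of the jar box, bystander; origin at the centre of its underside
Mind the look-alikes: they are no part of the job. There is more than one size of the scale; the one meant has the size given above.

How it is judged:
By the outcome, as a careful person would: the job done as asked, in the order asked, and still so for the second after the job is handed in, with the robot touching nothing.
It also fails if it takes over 72 s, if anything falls off the work surface, if the arm or the gripper's body presses on something with over 40 N, if the wrist force passes 120 N, or if a joint passes its speed limit or range.

## Working session

There is one attempt and no reset: what is moved stays moved. The work goes in short steps, each a Python script; the robot and the scene stay as the last script left them, time stands still between calls to the robot, and variables do not carry over. Pictures are saved under pics/ and viewed, at most 10 in all, crops included, and the job is handed in when it is done.

```bash
ls; mkdir -p pics
cat > h.py <<'E'
import numpy as np, cv2
from bench import *
def pix2ray(c,px):
    K=np.array(c["intrinsics"]);p=np.atleast_2d(px).astype(float)
    d=np.c_[(p[:,0]-K[0,2])/K[0,0],(p[:,1]-K[1,2])/K[1,1]]
    u=d.copy()
    for _ in range(20): u=d/(1+c["k1"]*(u**2).sum(1,keepdims=True))
    return u
def depth_pts(c,px):
    px=np.atleast_2d(px); u=pix2ray(c,px); z=c["range_z"][px[:,1].astype(int),px[:,0].astype(int)]
    X=np.c_[u*z[:,None],z]; 
    return ((X-c["t"])@np.array(c["R"]))[z>0]
def plane_pts(c,px,h):
    u=pix2ray(c,px); R=np.array(c["R"]);o=-R.T@c["t"]; d=np.c_[u,np.ones(len(u))]@R
    return o+d*((h-o[2])/d[:,2])[:,None]
def proj(c,X):
    Y=np.atleast_2d(X)@np.array(c["R"]).T+c["t"];u=Y[:,:2]/Y[:,2:];r=(u**2).sum(1,keepdims=True);u=u*(1+c["k1"]*r)
    K=np.array(c["intrinsics"]);return np.c_[u[:,0]*K[0,0]+K[0,2],u[:,1]*K[1,1]+K[1,2]]
E
python3 - <<'E'
from h import *
for n in("top","side"):
    c=capture(n); cv2.imwrite(f"pics/{n}0.png",cv2.resize(c["image"],(768,576)) ); print(n,np.array(c["R"]).round(2).tolist(),(-np.array(c["R"]).T@c["t"]).round(3))
    for q in("scale","caddy","corner_post","catch","cup","jug","shaker","peel","jar_a"):
        for s in silhouettes(n,q):
            v,u=np.nonzero(s["region"]);
            if len(u)<5: continue
            P=depth_pts(c,np.c_[u,v])
            print(n,q,round(s["conf"],2),np.round(s["xy"]),len(u),P.min(0).round(3),P.max(0).round(3),np.median(P,0).round(3)) if len(P) else 0
print(current_clock())
E
```

```text
pics
top [[-0.03, -1.0, -0.01], [-0.99, 0.03, -0.1], [0.1, 0.01, -0.99]] [0.421 0.016 0.986]
top scale 0.81 [268. 217.] 1748 [ 0.387 -0.046  0.002] [0.507 0.074 0.037] [0.446 0.014 0.032]
top scale 0.79 [202. 230.] 765 [0.373 0.142 0.015] [0.458 0.234 0.027] [0.416 0.187 0.022]
top caddy 0.64 [215. 137.] 2817 [ 0.537 -0.079 -0.003] [0.715 0.256 0.104] [0.666 0.147 0.038]
top cup 0.67 [126. 244.] 1388 [ 0.318  0.341 -0.003] [0.436 0.471 0.104] [0.37  0.394 0.053]
top cup 0.4 [268. 215.] 1785 [ 0.387 -0.047 -0.003] [0.507 0.076 0.037] [0.446 0.014 0.032]
top jug 0.9 [396. 202.] 669 [ 0.451 -0.362  0.001] [ 0.513 -0.274  0.089] [ 0.477 -0.321  0.049]
top shaker 0.91 [364. 105.] 353 [ 0.709 -0.294 -0.002] [ 0.78  -0.231  0.093] [ 0.724 -0.247  0.061]
top peel 0.96 [401. 254.] 449 [ 0.301 -0.393 -0.003] [ 0.364 -0.233  0.022] [ 0.333 -0.333  0.015]
top jar_a 0.72 [196. 160.] 379 [0.574 0.172 0.005] [0.629 0.233 0.108] [0.59  0.188 0.101]
top jar_a 0.57 [200. 139.] 360 [0.629 0.163 0.008] [0.682 0.204 0.108] [0.645 0.18  0.102]
side [[0.9, -0.44, 0.0], [-0.26, -0.55, -0.79], [0.35, 0.71, -
[... 501 characters left out ...]
.544 0.039 0.034]
side cup 0.85 [173. 143.] 949 [ 0.326  0.337 -0.607] [0.717 1.575 0.103] [0.368 0.358 0.065]
side jug 0.96 [307. 281.] 1123 [ 0.446 -0.371 -0.001] [ 0.551 -0.226  0.087] [ 0.465 -0.321  0.06 ]
side shaker 0.63 [378. 231.] 496 [ 0.707 -0.275 -0.001] [ 0.817 -0.168  0.091] [ 0.719 -0.262  0.051]
side shaker 0.49 [276. 172.] 2014 [ 0.536 -0.082 -0.002] [0.733 0.339 0.095] [0.652 0.141 0.035]
side peel 0.87 [249. 328.] 642 [ 0.301 -0.394 -0.001] [ 0.365 -0.234  0.02 ] [ 0.327 -0.338  0.015]
side jar_a 0.71 [272. 151.] 247 [0.629 0.159 0.029] [0.696 0.219 0.106] [0.646 0.171 0.085]
side jar_a 0.51 [257. 151.] 285 [ 0.572  0.17  -0.001] [0.684 0.376 0.106] [0.587 0.179 0.081]
1.0
```

View pics/top0.png

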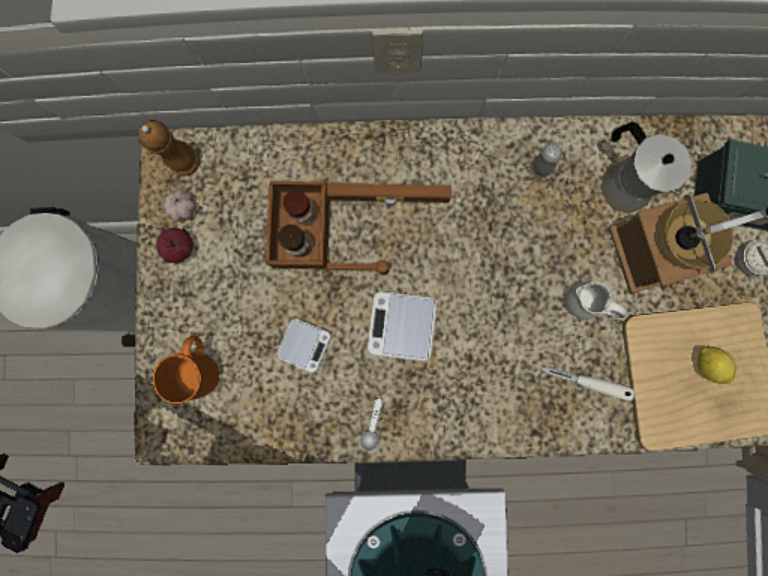

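View pics/side0.png

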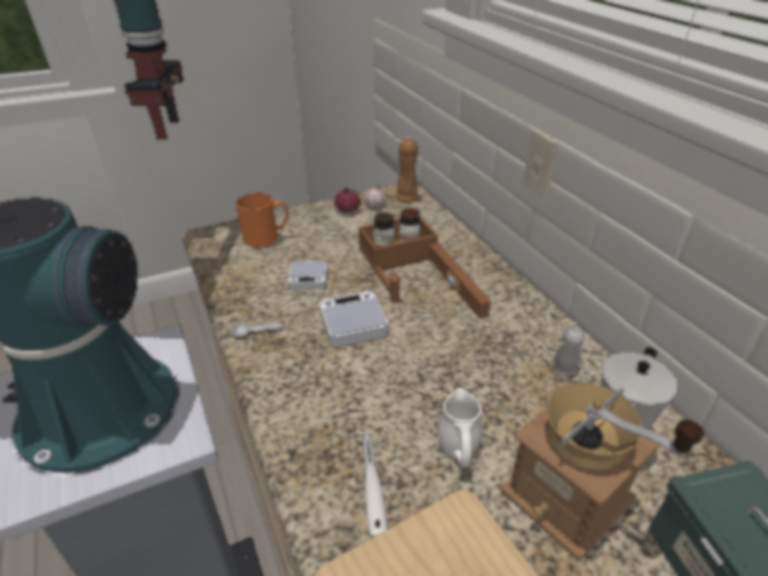

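The scale meant is the large one, near (403,326) in the top view, with its display to the left. The look-alike at (305,345) is smaller. The post knob is at (383,267) and the fence's right end at (450,193). Next I'll fit exact poses.

```bash
cat >> h.py <<'E'
from scipy.optimize import least_squares
V,U=np.mgrid[0:384,0:512]; ALL=np.c_[U.ravel(),V.ravel()]
def cloud(c): 
    return depth_pts(c,ALL)
def box(P,lo,hi): return P[((P>lo)&(P<hi)).all(1)]
def rect(P): 
    (cx,cy),(w,h),a=cv2.minAreaRect((P[:,:2]*1000).astype(np.float32)); return np.round([cx,cy,w,h,a],1)
def scale_pose(c,guess):
    """fit the top face outline: mask of top-surface points -> centre, angle (mod 90)"""
    P=cloud(c); P=P[np.linalg.norm(P[:,:2]-guess[:2],axis=1)<.085]; P=P[(P[:,2]>.0255)&(P[:,2]<.04)]
    return rect(P),P
E
python3 - <<'E'
from h import *
np.set_printoptions(suppress=True)
for n in("top","side"):
    c=capture(n);P=cloud(c)
    r,_=scale_pose(c,np.array([.446,.014])); print(n,"scale",r)
    F=box(P,[.64,-.12,.034],[.74,.10,.046]); print("fence",rect(F),len(F))
    F2=F[F[:,1]<.08]; 
    # fence centreline by bins
    ys=np.arange(-.07,.08,.01); m=[(y,F[abs(F[:,1]-y)<.005][:,0].min(),F[abs(F[:,1]-y)<.005][:,0].max()) for y in ys if (abs(F[:,1]-y)<.005).any()]
    m=np.array(m); print("front edge",np.polyfit(m[:,0],m[:,1],1).round(4),"back",np.polyfit(m[:,0],m[:,2],1).round(4))
    K=box(P,[.5,.0,.05],[.6,.09,.075]); print("knob",rect(K),K.mean(0).round(4),K[:,2].max(),len(K))
    B=box(P,[.5,.08,.05],[.75,.28,.066]); print("boxrim",rect(B))
    R=box(P,[.5,.05,.009],[.6,.14,.018]); print("rail",rect(R),len(R))
print(current_joint_pos(),current_orientation())
E
```

```text
top scale [446.3  14.1 109.9 110.1  81.5]
fence [683.   10.3 178.6  24.6  87.2] 565
front edge [0.0596 0.6722] back [0.0524 0.6931]
knob [547.7  44.6  20.2  19.9  44.8] [0.5477 0.0448 0.06  ] 0.06614343458222897 59
boxrim [627.6 192.6  99.  146.   87.5]
rail [554.8  94.1  90.1  17.6  82.8] 147
side scale [444.2  13.7 113.6 110.2  81.5]
fence [682.1   8.7 182.2  26.6  86.8] 331
front edge [0.0465 0.6701] back [0.0536 0.6926]
knob [545.4  42.1  18.   17.6  67.8] [0.5446 0.0408 0.0581] 0.06166383623966906 37
boxrim [626.3 190.1 105.3 149.2  86.9]
rail [553.1 106.   67.5  13.1  88.1] 56
[ 1.04592024  0.3587734   1.51041217  0.00001291  1.27249699 -0.11510177] [ 0.20345854  0.97908356 -0.00004073 -0.00002   ]
```

```bash
cat >> h.py <<'E'
PHI=-.050; O=np.array([.6175,.0868]); POST=np.array([.547,.0435])
rot=lambda a:np.array([[np.cos(a),-np.sin(a)],[np.sin(a),np.cos(a)]])
def q(al): return [float(np.cos(al/2)),float(np.sin(al/2)),0.,0.]
def P3(xy,z): return [float(xy[0]),float(xy[1]),float(z)]
def line(xy,z,al,rate=.15,N=None):
    r=servo_line(P3(xy,z),q(al),rate=rate,contact_N=N)
    return r
def stat(tag=""): print(tag,"t",round(current_clock(),2),"pos",np.round(current_position(),4),"F",np.round(current_force(),1),flush=True)
E
cat > s1.py <<'E'
from h import *
C=np.array([.4458,.014]); th=np.radians(-98.5); ox=rot(th)@[1,0]; oy=rot(th)@[0,1]
al=th+np.pi   # tool x along own -x
start=C+ox*(.055+.010+.010)
for xy,z in((start,.10),(start,.010)): print(np.round(inverse_kinematics(P3(xy,z),q(al)),2))
move_gripper(.052); move_ptp(P3(start,.10),q(al)); stat("above")
line(start,.010,al,.12,6); stat("down")
hit=line(C+ox*(.055+.006),.010,al,.03,2.0); stat(f"touch {hit}")
xy=np.array(current_position()[:2])
print(line(xy+[.012,.036],.010,al,.04,12)); stat("pushed")
line(np.array(current_position()[:2])+ox*.010,.010,al,.1)
line(np.array(current_position()[:2]),.075,al,.2); stat()
c=capture("top"); print(scale_pose(c,C+[.012,.036])[0])
cv2.imwrite("pics/t1.png",c["image"])
E
python3 s1.py
```

```text
[-0.3   0.3   1.99 -0.    0.86 -0.15]
[-0.3   0.47  2.06 -0.    0.61 -0.15]
above t 4.15 pos [ 0.4351 -0.0597  0.1001] F [ 0.1 -0.6 -0.7]
down t 5.05 pos [ 0.4351 -0.0602  0.0103] F [ 0.3 -0.   0.7]
touch True t 5.44 pos [ 0.4363 -0.0498  0.0103] F [-0.7 -1.2  0.7]
False
pushed t 6.56 pos [ 0.4484 -0.0136  0.0099] F [-0.4  0.7  0.2]
 t 7.28 pos [ 0.4472 -0.0238  0.075 ] F [-0.5  0.5 -0.8]
[472.3  56.3  98.7 135.7  82. ]
```

```bash
cat >> h.py <<'E'
def scale_pose(c,guess):
    z=c["range_z"].ravel(); ok=z>0
    P=np.full((len(ALL),3),9.); P[ok]=depth_pts(c,ALL)
    m=(np.linalg.norm(P[:,:2]-guess[:2],axis=1)<.085)&(P[:,2]>.0255)&(P[:,2]<.038)
    m=cv2.morphologyEx(m.reshape(384,512).astype(np.uint8),cv2.MORPH_OPEN,np.ones((3,3),np.uint8))
    n,l,s,_=cv2.connectedComponentsWithStats(m); k=1+s[1:,4].argmax()
    return rect(P[(l==k).ravel()])
E
python3 - <<'E'
from h import *
C=np.array([.458,.0507]); th=np.radians(-98.5); oy=rot(th)@[0,1]
al=th+np.pi/2
start=C-oy*(.055+.010+.007)
print(inverse_kinematics(P3(start,.010),q(al)))
line(np.array([.41,-.03]),.075,al,.25); line(start,.075,al,.25); stat("above")
for n in("top","side"):
    c=capture(n); print(n,scale_pose(c,C)); cv2.imwrite(f"pics/{n}1.png",c["image"])
E
```

```text
[-1.95711794e-02  4.35332764e-01  2.16366671e+00 -4.44089210e-16
  5.42593176e-01  1.69957813e+00]
above t 9.57 pos [0.387  0.0616 0.0751] F [ 0.8 -0.1 -0.7]
top [471.9  50.  109.5  83.7  82.4]
side [456.4  52.2 114.7 110.4  82.3]
```

View pics/side1.png

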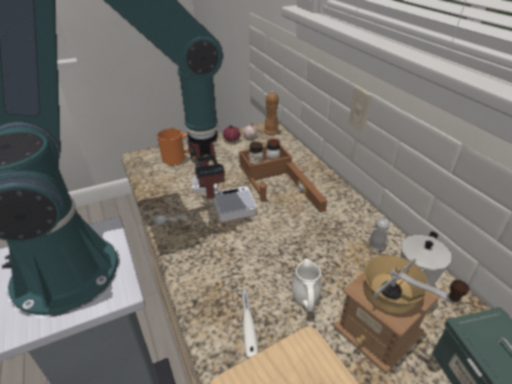

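The scale sits as predicted, at about (235,203) in the side view: centre (0.458, 0.052), yaw −97.7°, display to the left. The gripper is ready in front of it, so I'll push it to the post.

Run:
```python
from h import *
C=np.array([.4585,.052]); th=np.radians(-97.9); oy=rot(th)@[0,1]; ox=rot(th)@[1,0]
al=th+np.pi/2
start=C-oy*(.055+.010+.007)
line(start,.075,al,.2); line(start,.010,al,.12,6); stat("down")
print(line(start+oy*.012,.010,al,.03,2.0)); stat("touch")
xy=np.array(current_position()[:2])
print(line(xy+oy*.020,.010,al,.03,9)); stat("near")
xy=np.array(current_position()[:2])
print(line(xy+oy*.009,.010,al,.012,6)); stat("post")
xy=np.array(current_position()[:2])
line(xy-oy*.010,.010,al,.1); line(xy-oy*.010,.075,al,.2)
# go round to the display (left) side
al2=th+np.pi; C=xy+oy*.065
pre=C-ox*(.055+.010+.035); print(np.round(inverse_kinematics(P3(pre,.01),q(al2)),2))
mid=xy-ox*.07; line(mid,.075,(al+al2)/2,.25); line(pre,.075,al2,.25); stat("left")
for n in("top","side"):
    c=capture(n); print(n,scale_pose(c,C)); cv2.imwrite(f"pics/{n}2.png",c["image"])
```

```text
down t 10.62 pos [0.3872 0.0618 0.0101] F [-0.3 -0.4  0.5]
True
touch t 10.92 pos [0.3931 0.0611 0.0104] F [-0.2  0.  -0.1]
False
near t 11.79 pos [0.4138 0.0583 0.0101] F [0.3 0.9 0.6]
True
post t 12.35 pos [0.4167 0.0576 0.0096] F [ 0.2  0.1 -1. ]
[ 0.16  0.54  1.89 -0.    0.72  0.29]
left t 14.94 pos [0.4942 0.1474 0.0748] F [-0.2  1.  -0.6]
top [483.8  49.4 110.1 109.7  82.3]
side [485.4  49.1 114.9 118.1  83.3]
```

```bash
cat >> h.py <<'E'
def pusher(th,p,lat,yoff,off=.065):
    C=POST-rot(th)@[p,lat]; return C+rot(th)@[-off,yoff]
def swing(th0,th1,p0,p1,lat,yoff,n,off=.065,rate=.05,N=12):
    for s in np.linspace(0,1,n+1)[1:]:
        th=th0+(th1-th0)*s
        h=line(pusher(th,p0+(p1-p0)*s,lat,yoff,off),.010,th+np.pi,rate,N)
        if h: stat(f"HIT {np.degrees(th):.0f}"); return False
    return True
E
python3 - <<'E'
from h import *
D=np.radians; th=D(-97.7)
a=pusher(th,-.003,.065,-.006,.071)
line(a,.075,th+np.pi,.2); line(a,.010,th+np.pi,.12,6); stat("down")
print(line(pusher(th,-.003,.065,-.006,.060),.010,th+np.pi,.03,2.)); stat("touch")
d=rot(-th)@(np.array(current_position()[:2])-POST); print("body tcp rel post",d)
print(swing(th,D(-50),-.003,.002,.0635,-.006,6)); stat("half")
for n in("top","side"):
    c=capture(n); print(n,scale_pose(c,POST-rot(D(-50))@[.002,.065])); cv2.imwrite(f"pics/{n}3.png",c["image"])
E
```

```text
down t 16.02 pos [0.4861 0.1207 0.0102] F [ 0.1  0.1 -0.2]
True
touch t 16.31 pos [0.4853 0.115  0.0104] F [0.7 0.5 0.2]
body tcp rel post [-0.06260937 -0.07072721]
True
half t 18.72 pos [0.451  0.0503 0.01  ] F [-0.4 -0.1  0.6]
top [512.  -28.4 109.6  50.9  35.7]
side [486.7   3.9 112.5 132.   34.9]
```

View pics/side3.png

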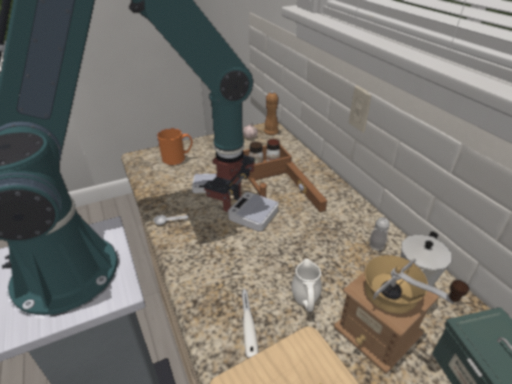

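Run:
```python
from h import *
D=np.radians; th=D(-50)
xy=np.array(current_position()[:2]); ox=rot(th)@[1,0]
line(xy-ox*.012,.010,th+np.pi,.1); line(xy-ox*.012,.075,th+np.pi,.25)
move_gripper(0.0)
th=D(-54.3); C=np.array([.4948,-.0044])
f=lambda th,t,d: POST+rot(th)@[t,-d]
a=C+rot(th)@[.028,-.085]; al=th+np.pi/2
print(np.round(inverse_kinematics(P3(a,.01),q(al)),2))
line(a,.075,al,.3); stat("right")
for n in("top","side"):
    c=capture(n); print(n,scale_pose(c,C)); cv2.imwrite(f"pics/{n}4.png",c["image"])
```

```text
[-0.33  0.48  2.04 -0.    0.62  0.62]
right t 22.18 pos [ 0.442  -0.0765  0.075 ] F [-0.5 -0.   0.3]
top [494.8  -3.9 109.5 109.9  35.5]
side [504.6 -31.9 100.7  70.1  49.9]
```

View pics/top4.png

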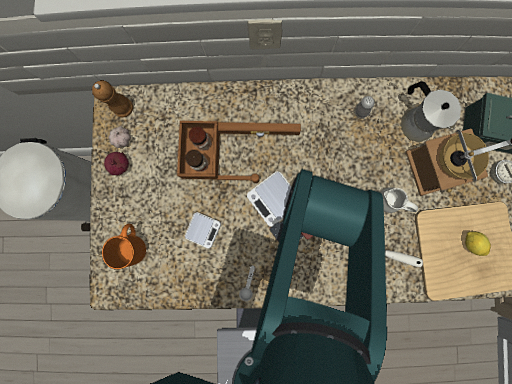

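In the top view the scale is at about (270,197), turned to −54°, about 5 mm clear of the post. I'll now lever it round the post from its rear (own −y) face.

Run:
```python
from h import *
D=np.radians; th=D(-54.5); al=th+np.pi/2
f=lambda th,t,d: POST+rot(th)@[t,-d]
a=f(th,.036,.146)
line(a,.075,al,.2); line(a,.010,al,.12,6); stat("down")
print(line(f(th,.036,.131),.010,al,.03,6)); stat("post")
d=rot(-th)@(np.array(current_position()[:2])-POST); print(d)
th1=D(-20); n=5
for s in np.linspace(0,1,n+1)[1:]:
    t=th+(th1-th)*s
    if line(f(t,.036-.018*s,.130),.010,t+np.pi/2,.05,12): stat("HIT"); break
stat("end")
xy=np.array(current_position()[:2]); b=xy-rot(t)@[0,.012]
line(b,.010,t+np.pi/2,.1); line(b,.075,t+np.pi/2,.25)
c=capture("top"); print(scale_pose(c,POST-rot(t)@[.02,.065])); cv2.imwrite("pics/top5.png",c["image"])
c=capture("side"); print(scale_pose(c,POST-rot(t)@[.02,.065])); cv2.imwrite("pics/side5.png",c["image"]); stat()
```

```text
down t 23.23 pos [ 0.4491 -0.0707  0.0101] F [ 0.1  0.2 -0.1]
False
post t 23.88 pos [ 0.4616 -0.0617  0.01  ] F [-0.5  0.1  0.8]
[ 0.03607577 -0.13058768]
end t 25.88 pos [ 0.5207 -0.0871  0.0103] F [ -0.6 -12.5  -1.4]
[522.1  -8.5  99.6 110.1  65.4]
[518.8 -12.6 114.9 107.5  66.2]
 t 26.68 pos [ 0.5158 -0.0977  0.0744] F [ 0.1  0.5 -0.6]
```

View pics/top5.png

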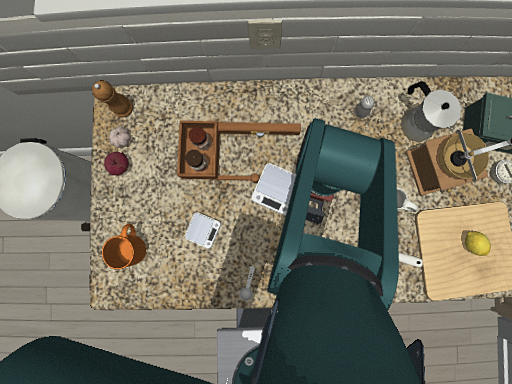

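In the top view the scale is at about (273,188), at −24.5° and touching the post in the middle of its left side. I'll finish the quarter turn the same way, using the top camera's post estimate.

```bash
sed -i 's/^PHI=.*/PHI=-.050; O=np.array([.618,.088]); POST=np.array([.5477,.0447])/' h.py
python3 - <<'E'
from h import *
D=np.radians; th=D(-24.4); al=th+np.pi/2
f=lambda th,t,d: POST+rot(th)@[t,-d]
a=f(th,.032,.142)
line(a,.075,al,.2); line(a,.010,al,.12,6)
print(line(f(th,.032,.1305),.010,al,.03,6)); stat("touch")
th1=D(-3.5); n=4
for s in np.linspace(0,1,n+1)[1:]:
    t=th+(th1-th)*s
    if line(f(t,.032-.008*s,.1305),.010,t+np.pi/2,.05,12): stat("HIT"); break
stat("end")
xy=np.array(current_position()[:2]); b=xy-rot(t)@[0,.010]
line(b,.010,t+np.pi/2,.1); line(b,.075,t+np.pi/2,.25)
# to the front of the scale, over it, tool x backwards (alpha = PHI+pi)
C=POST-rot(t)@[.01,.065]; a=C+rot(PHI)@[-.085,0]
print(np.round(inverse_kinematics(P3(a,.01),q(PHI)),2),np.round(inverse_kinematics(P3(a,.01),q(PHI+np.pi)),2))
line(a,.075,PHI,.3); move_gripper(.052); stat("front")
for n in("top","side"):
    c=capture(n); print(n,scale_pose(c,C)); cv2.imwrite(f"pics/{n}6.png",c["image"])
E
```

```text
True
touch t 28.03 pos [ 0.5234 -0.0881  0.0105] F [-0.2 -0.9  0.9]
end t 29.46 pos [ 0.5658 -0.0883  0.0105] F [ 2.6 -5.8 -0.8]
[-0.19  0.48  2.04 -0.    0.62  1.43] [-0.19  0.48  2.04 -0.    0.62 -1.71]
front t 32.77 pos [ 0.4489 -0.0153  0.075 ] F [-1.  -0.1  0.1]
top [570.9 -23.  107.4  43.9  84.8]
side [536.2 -15.1 121.6 110.7  85.1]
```

View pics/top6.png

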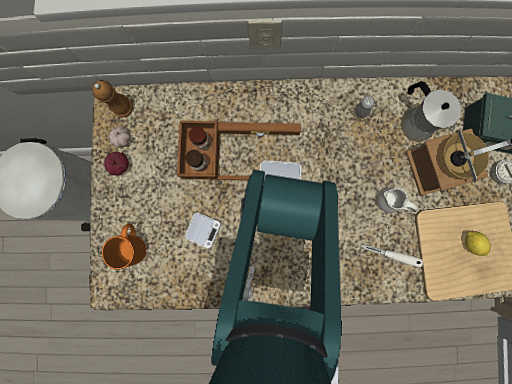

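In the top view the scale's back edge is at about (280,163), yaw −5°, just right of the post, and the display now faces the front. I'll square it against the fence.

```bash
cat >> h.py <<'E'
W=lambda x,y:O+rot(PHI)@[x,y]
def cad(): return np.round(rot(-PHI)@(np.array(current_position()[:2])-O),4)
E
python3 - <<'E'
from h import *
a=PHI
line(W(-.150,-.112),.075,a,.2); line(W(-.150,-.112),.010,a,.12,6)
print(line(W(-.132,-.112),.010,a,.03,2)); stat("touch"); print(cad())
print(line(W(-.075,-.122),.010,a,.05,12)); stat("near")
print(line(W(-.058,-.122),.010,a,.015,7)); stat("fence"); print(cad())
line(W(-.080,-.122),.010,a,.1); line(W(-.080,-.122),.075,a,.25)
al=PHI+np.pi/2; s=(.002,-.122-.083)
for al in (PHI+np.pi/2,PHI-np.pi/2):
  print(np.round(inverse_kinematics(P3(W(*s),.01),q(al)),2))
al=PHI+np.pi/2
line(W(-.06,-.205),.075,al,.3); line(W(*s),.075,al,.25); stat("right")
for n in("top","side"):
    c=capture(n); print(n,scale_pose(c,W(.002,-.122))); cv2.imwrite(f"pics/{n}7.png",c["image"])
print(W(.003,-.122))
E
```

```text
True
touch t 34.18 pos [ 0.4703 -0.0168  0.0103] F [ 0.4 -0.3  0.5]
[-0.1423 -0.112 ]
False
near t 35.73 pos [ 0.537  -0.0301  0.0101] F [-0.4  0.  -0.4]
True
fence t 36.55 pos [ 0.5484 -0.0306  0.0094] F [ 1.  -0.2 -0.1]
[-0.0636 -0.1219]
[-0.3   0.63  1.65 -0.    0.86 -0.25]
[-0.3   0.63  1.65 -0.    0.86  2.89]
right t 39.37 pos [ 0.6102 -0.1167  0.0747] F [-1.2  0.1  0.4]
top [617.2 -27.2  99.  110.5  87.3]
side [615.2 -32.5 113.  113.9  86.9]
[ 0.61489879 -0.03399747]
```

View pics/side7.png

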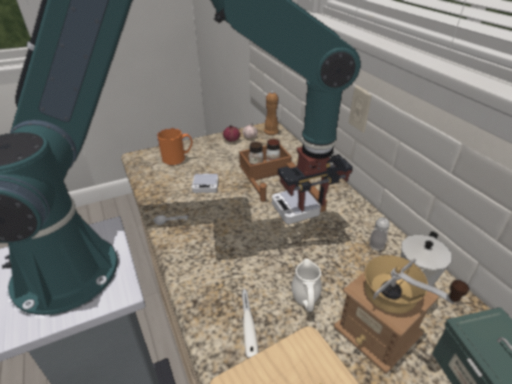

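The scale is square against the fence at about (298,205), yaw −2.8°, and the gripper is on its right. I'll slide it home.

Run:
```python
from h import *
al=PHI+np.pi/2; x=.002
line(W(x,-.205),.010,al,.12,6); stat("down")
print(line(W(x,-.180),.010,al,.03,2)); print("touch",cad())
print(line(W(x,-.100),.010,al,.04,16)); stat("1"); print(cad())
print(line(W(x,-.076),.010,al,.03,15)); stat("2"); print(cad())
print(line(W(x,-.060),.010,al,.012,9)); stat("3"); print(cad())
```

```text
down t 40.16 pos [ 0.6098 -0.1169  0.0103] F [-0.8  0.2  0.3]
True
touch [ 0.0017 -0.1846]
False
1 t 43.09 pos [ 0.6152 -0.012   0.0101] F [-1.7 -2.7 -0.1]
[ 0.0022 -0.1   ]
False
2 t 44.04 pos [0.6164 0.0126 0.0101] F [0.2 0.3 0.4]
[ 0.0022 -0.0754]
True
3 t 44.95 pos [0.6168 0.0226 0.0098] F [ 0.4 -0.3 -0.6]
[ 0.0021 -0.0653]
```

Run:
```python
from h import *
al=PHI+np.pi/2; x=.002
print(line(W(x,-.058),.010,al,.012,11)); stat("again"); print(cad())
line(W(x,-.085),.010,al,.1); line(W(x,-.085),.10,al,.2)
move_ptp(P3([.42,-.16],.22),q(al)); stat("away")
ims=[]
for n in("top","side"):
    c=capture(n); r=scale_pose(c,O); print(n,r,"caddy",rot(-PHI)@(r[:2]/1000-O))
    P=box(cloud(c),[.6,-.05,.010],[.72,.06,.030]); 
    k=proj(c,np.r_[W(0,0),.03])[0].astype(int); im=c["image"][k[1]-50:k[1]+50,k[0]-65:k[0]+65]; ims.append(cv2.resize(im,None,fx=4,fy=4,interpolation=cv2.INTER_CUBIC))
    print([ (s["conf"],s["xy"]) for s in spot_in(n,"roller")], proj(c,np.r_[W(.061,-.057),.020]))
cv2.imwrite("pics/fin.png",np.vstack(ims)[:, :][::1]) ; cv2.imwrite("pics/fin.png",cv2.resize(np.vstack(ims),(390,600)))
```

```text
True
again t 45.33 pos [0.6161 0.0226 0.0093] F [ 0.6 -1.3  0.7]
[ 0.0014 -0.0654]
away t 47.37 pos [ 0.4206 -0.1597  0.2194] F [0.3 0.7 1.4]
top [615.7  89.3 110.4 109.   87.4] caddy [-0.0023621   0.00118342]
[] [[260.00608803 131.71770563]]
side [619.3  89.3 115.2 115.2  86.9] caddy [0.0012334  0.00136335]
[] [[303.13609466 186.66070371]]
```

View pics/fin.png

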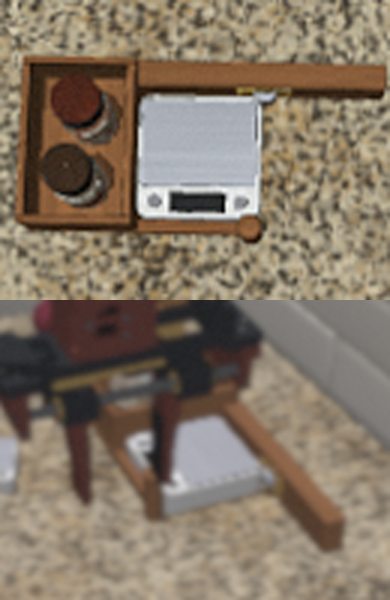

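The top crop shows the scale flush against the end wall, display to the front, with the roller out behind its back right corner at (265,97). The robot is clear, so I'll hand in.

```bash
python3 -c "
from bench import *
print(close_job())"
```

```text
the job is handed in; nothing more can be done
None
```

The scale is home in its bay against the end wall with its display to the front; the roller looks fully out behind it in the last picture, though I did not read the catch joint itself. The gripper is clear, the highest push I read was 12.5 N, and I handed in at about 47 s. During the first half of the swing the scale drifted about 5 mm off the post before I brought it back and finished the turn against it.

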